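# Coating gauge pen from its dock to the marked spot

## Robot

A 6-joint arm with a two-finger parallel gripper is mounted at the origin on the work surface. World frame = base frame: x ahead of the robot, y to its left, z up, the work surface at z = 0. Lengths are in m, angles in rad, forces in N, time in s.
With the tool pointing down it reaches from about 0.4 to 0.825 m from the base axis. Payload 7 kg.
Tool frame: the origin (TCP) lies at the very end of the fingers, on their centre line; the grasp point (between the pads) lies 19 mm behind it (arm.pinch_z is the z of the grasp point in the tool frame, in m); z points along the fingers, y is the direction in which the jaws open and shut (so a half turn about z gives the same grasp; the last joint's range is limited). The gripper opens to 88 mm and grips with 3 to 60 N. Pads are 19 mm wide; open, the fingers measure 130 mm over their backs; the gripper's body (78 mm by 193 mm) begins 47 mm behind the grasp point.
Start: joints at [1.482, 0.359, 0.012, 0, -1.224, -0.288], TCP at [0.248, 0.628, 0.227] pointing down, gripper open.
Joint ranges: [-3.07, 3.07], [-1.43, 2.12], [-1.02, 1.25], [-3.03, 1.67], [-3.05, -0], [-3.03, 3.03]. Speed limits (rad/s): [2.39, 2.39, 3.01, 3.14, 3.14, 3.14].

## Interface

Orientations are given as [roll, pitch, yaw] about the fixed x, y, z axes, in that order (R = Rz(yaw) Ry(pitch) Rx(roll)).
In Python, from station import arm gives the robot as it stands.
- The arm moves only by the tool drive_tool, never from a script. Its argument "targets" is a list of rows, each a list of 6 numbers: the shift along the world's x, y, z in units of 0.04 m (1.0 is 0.04 m), then the turn, a rotation vector about the world's x, y, z in units of 6 degrees (1.0 is 6 degrees). In form: [[x, y, z, wx, wy, wz], ...]. A call has 1 to 5 rows; each row shifts and turns the commanded pose from where the row before left it; what a row does not reach is not made up. A row lasts 1/8 s, in which the tool goes at most 62.5 mm and 10.7 degrees, less where a joint would pass 70% of its speed; a pose out of reach is approached as far as the arm can. A call with a number of a shift or a turn outside -1 to 1 is refused whole. A call with a gripper value outside its range is refused whole. "claw" is the opening, from 0 (shut) to 1 (fully open), set as the call begins (left out, the last holds). The fingers move at their own pace and stop on an object; "newtons" is the grip in N (left out, the last holds). Time passes only in rows, so rows that do not move let the fingers close. It gives the time, the measured TCP pose, the force and the opening at its end, in the units of the state.
- arm.get_state(): the state, without advancing time (a new reading comes with each control period).
- arm.grab_frame(name): name is "scene" or "top" or "wrist"; returns (picture, depth): 420x560x3 uint8, red, green, blue; 420x560 float32, m along the optical axis (not along the pixel's ray), 0 where there is no reading.
- arm.get_calibration(name): a dict with "mtx" (3x3 intrinsics, pixels), "origin" and "rotation" of the camera in the world. Camera axes: x right, y up, looking along -z (the intrinsics and any distortion apply to the point x, -y, -z); pixel columns grow to the right and rows downward; lengths in m; the calibration is good to about 2 mm. A picture is of the moment at which its call begins: read the wrist's pose just before it. get_calibration takes no time and is no camera call; for the wrist camera it gives the pose at the moment of the call.
- arm.job_done(): hands the job in, once; it reports no verdict.
Trained networks look in the newest picture that a camera, given by its name, has taken for a name from the list of things; names that differ only in an ending like _2 or _b are one class to them, and where a whole thing is asked for, a point or a joint stands for the part that bears it (a point fixed in the world has none). Each returns a list of dicts, best first, with "score" (0 to 1); they miss things now and then, are a little off and sometimes report something else, mostly with a low value. They report only what shows in the picture. A call takes as long as a camera call. They do not tell look-alikes from the thing itself.
- arm.search_frame(target, camera): "point" ([x, y, z] in m, in the coordinates of the camera as it stood for that picture, good to about 4 mm: the middle of the surface that is visible of it).
- arm.cut_out(target, camera): "pixels" (420x560 bool, what is visible of it).
- arm.landmark_of(target, camera): "point" ([x, y, z] in m, in the coordinates of the camera as it stood for that picture, good to about 4 mm: a listed point, or the origin of a listed thing).
The state is a dict: "t": time; "q": joint angles; "qd": joint speeds; "joint_efforts": joint torques, N m; "eef_pos": TCP position; "ee_rot": TCP orientation; "force": force on the tool from outside, world axes, zero at the start; "moment": the same for the moment, N m; "width": finger opening in m.
Only numpy, scipy, OpenCV 4.12 (cv2) and the standard library are available. Lean on these libraries where they do the work, as an engineer would, in place of code of your own. Each camera call takes 0.05 s, during which the arm holds its last target. There are 200 camera calls.

## Task

Pull the orange gauge pen straight up out of its charging dock, where a spring catch holds it, and set its sprung tip on the yellow spot on the blue sloping cover. Hold the pen square to the cover's face and press gently, so that the sprung tip is pushed about half way in, and finish while still holding it there; leave the other things on the bench where they are.

Things in the scene. Friction and masses are not known exactly. Their poses are not given: they have to be found in the camera images.
- pen_grip (a point): Centre of the pen's orange handle, 95 mm from the free tip end. The handle is 18 x 18 mm square and 60 mm long (30 mm either side of this point, its top end 125 mm from the tip end). Axes as the pen's: z runs along the pen from tip to handle end, x and y are square to the handle's flat sides. At the start the pen stands upright in the dock (z up), so this point is 30 mm above the dock's top. Mass about 80 g.
- pen: The whole gauge pen, 125 mm long. Origin at the free end of its brass sprung tip when not pressed, z along the pen towards the handle. From the origin up: round brass tip pin (5 mm ball end) 0-12 mm, steel cone 12-24 mm, grey shaft 14 x 14 mm with a catch groove 24-65 mm, orange handle 65-125 mm. Below the dock's top there are 65 mm of it, so it must rise 65 mm to come clear.
- pen_tip (a point): Outermost point of the rounded end of the pen's sprung tip pin, moves with the pin; z along the pen towards the handle.
- pin (a joint): How far the sprung tip is pushed into the pen: 0 free, 0.010 m fully in. It takes about 1 N to start it and 4 N to push it fully in (300 N/m).
- dock: Black charging dock, fixed, a block 62 x 70 x 75 mm high on a thin grey foot 90 x 100 mm. Origin at the centre of its underside. The pen stands in a 15 mm square hole at the centre of its top, the handle's lower end resting on the top; two spring catches inside let go at an upward pull of roughly 4 to 8 N. z up, its x and y along those of the standing pen.
- rest: Aluminium rest, fixed, 124 x 164 mm, carrying the blue painted cover (110 x 150 mm) whose flat face slopes at 20 degrees: low along the rest's -x edge (roughly towards the robot), high (about 75 mm) along its +x edge. Origin at the centre of its underside on the bench, z up, y level along the slope. The face's centre is about 54 mm above the bench.
- spot: The yellow round spot on the cover, 20 mm across, standing 1.5 mm proud of the blue face, with a 5 mm black dot in its middle. Fixed; its body axes are upright and turned as the rest's. Origin at its centre in the plane of the blue face. It lies anywhere along the level middle line of the cover.
- spot_face (a point): Centre of the spot's outer face, where the tip must touch. Its z axis points out of the sloping cover, square to its face (20 degrees off vertical), y level along the slope.
- pot: Red plastic pot of screws, 70 mm across, 52 mm high, stands loose; leave alone. Origin at the centre of its underside.
- jar: Small amber jar with black cap, 48 mm across, 50 mm high, loose; leave alone. Origin at the centre of its underside.
- driver: Screwdriver with green handle, 160 mm long, lying loose; leave alone.
Not all that is in view belongs to the job. Of the things that look like the rest, the larger one is meant. Of the things that look like the pen, the smaller one is meant.

How it is judged:
By the outcome, as a careful person would: the job done as asked, in the order asked, and still so for the second after the job is handed in, while the arm keeps its last pose, push and grip.
It also fails if it takes over 45 s, if anything falls off the work surface, if the arm or the gripper's body presses on something with over 40 N, if the wrist force passes 120 N, or if a joint passes its speed limit or range.

## Working session

There is one attempt and no reset: what is moved stays moved. The work goes in short steps, Python scripts to look and compute and a tool call to move; the robot and the scene stay as the last step left them, time stands still between calls to the robot, and variables do not carry over. Pictures are saved under pics/ and viewed, about 8 in all and at most 12, crops included, and the job is handed in when it is done.

Besides the shell and the picture viewer there is one more tool, called after ">>>" as name([rows], argument=value, ...), one row to a line, values as JSON. drive_tool: Moves the arm, as the interface text tells. Shifts and turns lie within -1 to 1; 1 stands for 0.04 m of shift or 6 degrees of turn. Its arguments: {"type":"object","properties":{"targets":{"type":"array"},"claw":{"type":"number"},"newtons":{"type":"number"}},"required":["targets"]}

```bash
mkdir -p pics
cat > h.py <<'E'
import numpy as np, cv2
from station import arm
def w(name,p,cal=None):
    c=cal or arm.get_calibration(name); return np.array(c["origin"])+np.array(c["rotation"])@np.array(p)
def cloud(name,depth,cal=None):
    c=cal or arm.get_calibration(name); K=np.array(c["mtx"]); v,u=np.mgrid[:420,:560]
    x=(u-K[0,2])/K[0,0]*depth; y=(v-K[1,2])/K[1,1]*depth
    return np.stack([x,-y,-depth],-1)@np.array(c["rotation"]).T+np.array(c["origin"])
def save(n,img): cv2.imwrite(f"pics/{n}.png",cv2.cvtColor(img,cv2.COLOR_RGB2BGR))
E
python3 - <<'E'
from h import *
np.set_printoptions(precision=4,suppress=True)
ims=[]
for n in("scene","top"):
    im,d=arm.grab_frame(n); ims.append(im); np.savez(f"{n}.npz",im=im,d=d)
    c=arm.get_calibration(n); print(n,c)
    for t in("pen_grip","pen","dock","rest","spot_face","pot","jar","driver"):
        print(t,[(round(r["score"],2),w(n,r["point"])) for r in arm.landmark_of(t,n)])
save("a",ims[0]);save("b",ims[1]); print(arm.get_state())
E
```

```text
scene {'mtx': array([[384.2431,   0.    , 284.4272],
       [  0.    , 384.2431, 210.2388],
       [  0.    ,   0.    ,   1.    ]]), 'origin': array([0.8641, 0.3209, 0.6939]), 'rotation': array([ 0.7247, -0.0018,  2.4911])}
pen_grip [(0.89, array([-1.2815, -1.8247, -1.4517])), (0.75, array([-1.297 , -1.8402, -1.4672]))]
pen [(0.58, array([-1.5259, -2.0691, -1.6961]))]
dock [(0.71, array([-1.4996, -2.0429, -1.6699]))]
rest [(0.67, array([-0.7271, -1.2703, -0.8973])), (0.58, array([-0.7521, -1.2953, -0.9223]))]
spot_face [(0.62, array([-0.6914, -1.2346, -0.8616]))]
pot [(0.66, array([-1.0971, -1.6403, -1.2673]))]
jar [(0.75, array([-1.2086, -1.7518, -1.3788]))]
driver [(0.82, array([-1.9441, -2.4874, -2.1144]))]
top {'mtx': array([[389.0717,   0.    , 275.3971],
       [  0.    , 389.0717, 206.6408],
       [  0.    ,   0.    ,   1.    ]]), 'origin': array([ 0.4452, -0.0916,  1.1667]), 'rotation': array([ 0.0899,  0.0034, -1.5413])}
pen_grip [(0.58, array([2.046 , 1.5093, 2.7676])), (0.47, array([2.0929, 1.5562, 2.8145]))]
pen [(0.61, array([2.2342, 1.6974, 2.9557])), (0.38, array([2.244 , 1.7072, 2.9655]))]
dock [(0.85, array([2.2617, 1.725 , 2.9833]))]
rest [(0.85, array([2.2254, 1.6887, 2.947 ]))]
spot_face [(0.49, array([2.1516, 1.6149, 2.8732]))]
pot [(0.63, array([2.2583, 1.7216, 2.9799]))]
jar [(0.5, array([2.2354, 1.6987, 2.957 ]))]
driver [(0.87, array([2.2897, 1.7529, 3.0112])), (0.17, array([2.2344, 1.6976, 2.9559]))]
{'t': 0.9, 'q': array([ 1.4821,  0.3586,  0.0119, -0.    , -1.2241, -0.2881]), 'qd': array([ 0.0003,  0.0011, -0.0007,  0.0019, -0.0001, -0.0015]), 'joint_efforts': array([  0.0013, -58.2351,  29.3295,   7.0024,   0.0126,  -0.    ]), 'eef_pos': array([0.2484, 0.6276, 0.2266]), 'ee_rot': array([-3.1416,  0.    , -0.3768]), 'force': array([ 0.291 , -0.0566,  0.1397]), 'moment': array([ 0.0041, -0.0022, -0.0079]), 'width': 0.08766538605705079}
```

View pics/a.png

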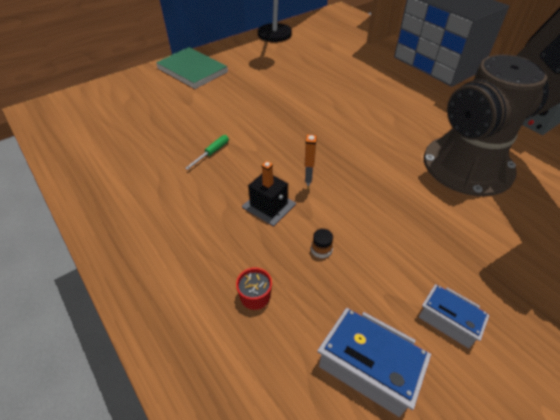

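View pics/b.png

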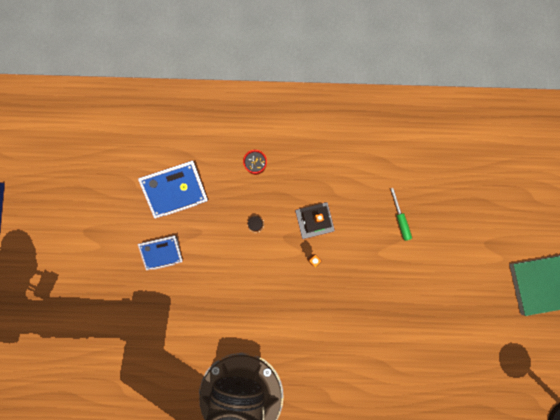

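The scene view shows the dock with the orange pen at (268,172), a larger look-alike standing at (310,160), and the large rest with its yellow spot at (360,339). In the top view they are at (318,217), (314,260) and (184,187). The camera rotation is given as roll, pitch, yaw, so I'll correct my helper.

```bash
cat > h.py <<'E'
import numpy as np, cv2
from scipy.spatial.transform import Rotation as R
from station import arm
np.set_printoptions(precision=4,suppress=True)
def rot(c):
    return R.from_euler("xyz",c["rotation"]).as_matrix()
def w(name,p,cal=None):
    c=cal or arm.get_calibration(name); return np.array(c["origin"])+rot(c)@np.array(p)
def cloud(name,depth,cal=None):
    c=cal or arm.get_calibration(name); K=np.array(c["mtx"]); v,u=np.mgrid[:420,:560]
    x=(u-K[0,2])/K[0,0]*depth; y=(v-K[1,2])/K[1,1]*depth
    return np.stack([x,-y,-depth],-1)@rot(c).T+np.array(c["origin"])
def save(n,img): cv2.imwrite(f"pics/{n}.png",cv2.cvtColor(img,cv2.COLOR_RGB2BGR))
E
python3 - <<'E'
from h import *
for n in("scene","top"):
    z=np.load(n+".npz"); arm.grab_frame(n)
    for t in("pen_grip","dock","rest","spot_face","pot","jar"):
        print(n,t,[(round(r["score"],2),w(n,r["point"])) for r in arm.landmark_of(t,n)])
    P=cloud(n,z["d"]); hsv=cv2.cvtColor(z["im"],cv2.COLOR_RGB2HSV)
    blue=(hsv[...,0]>100)&(hsv[...,0]<130)&(hsv[...,1]>120)&(P[...,2]>.02)&(P[...,2]<.12)&(z["d"]>0)&(P[...,0]>.35)
    nl,l=cv2.connectedComponents(blue.astype(np.uint8))
    for i in range(1,nl):
        q=P[l==i]
        if len(q)<200: continue
        m=q.mean(0); nn=np.linalg.svd(q-m,full_matrices=False)[2][2]; nn*=np.sign(nn[2])
        print(" blue",len(q),m,"n",nn,"tilt",np.degrees(np.arccos(nn[2])),"az(downhill)",np.degrees(np.arctan2(nn[1],nn[0])))
    yel=(hsv[...,0]>22)&(hsv[...,0]<34)&(hsv[...,1]>150)&(hsv[...,2]>150)&(P[...,2]>.03)
    print(" yellow",yel.sum(),np.median(P[yel],0))
    # dock black top
    bl=(hsv[...,2]<60)&(abs(P[...,2]-.077)<.008)&(P[...,0]>.3)
    nl,l,s,_=cv2.connectedComponentsWithStats(bl.astype(np.uint8))
    i=1+np.argmax(s[1:,4]); q=P[l==i]; print(" black top",s[i,4],q.mean(0),cv2.minAreaRect(q[:,:2].astype(np.float32)))
    orr=(hsv[...,0]>5)&(hsv[...,0]<16)&(hsv[...,1]>150)&(P[...,2]>.085)&(P[...,2]<.25)&(P[...,0]>.3)
    nl,l,s,_=cv2.connectedComponentsWithStats(orr.astype(np.uint8))
    for i in range(1,nl):
        if s[i,4]>15: q=P[l==i]; print(" orange",s[i,4],q.min(0),q.max(0),np.median(q,0))
E
```

```text
scene pen_grip [(0.78, array([ 0.402 , -0.1905,  0.1251])), (0.64, array([ 0.5117, -0.2006,  0.1061]))]
scene dock [(0.61, array([ 0.5091, -0.2032, -0.0012]))]
scene rest [(0.88, array([0.4014, 0.2496, 0.0011])), (0.62, array([0.586 , 0.214 , 0.0012]))]
scene spot_face [(0.53, array([0.5965, 0.1815, 0.0557]))]
scene pot [(0.8, array([ 0.6777, -0.0198,  0.0025]))]
scene jar [(0.66, array([ 0.4975, -0.0301, -0.0006])), (0.33, array([ 0.5364, -0.4509, -0.006 ]))]
 blue 1169 [0.4039 0.2478 0.0374] n [-0.3331 -0.0856  0.939 ] tilt 20.117917343589816 az(downhill) -165.5887210539632
 blue 3895 [0.5877 0.2184 0.0563] n [-0.3201 -0.1184  0.94  ] tilt 19.9555453646404 az(downhill) -159.70614542859497
 yellow 64 [0.5969 0.1834 0.0566]
 black top 466 [ 0.5191 -0.1923  0.0747] ((0.5143827199935913, -0.20019829273223877), (0.060991428792476654, 0.06929245591163635), 16.147022247314453)
 orange 301 [ 0.3876 -0.2059  0.0854] [ 0.4183 -0.1729  0.1637] [ 0.4077 -0.1819  0.1309]
 orange 199 [ 0.5035 -0.208   0.0855] [ 0.5247 -0.1896  0.1366] [ 0.5194 -0.1947  0.1126]
top pen_grip [(0.69, array([ 0.4007
[... 355 characters left out ...]
0054]))]
top jar [(0.7, array([ 0.5139, -0.2022,  0.1061])), (0.6, array([ 0.4961, -0.025 ,  0.001 ]))]
 blue 1617 [0.5824 0.2131 0.0523] n [-0.3193 -0.1194  0.9401] tilt 19.930655441031085 az(downhill) -159.48772816494966
 blue 680 [0.4005 0.2452 0.0346] n [-0.3389 -0.0868  0.9368] tilt 20.477974995612684 az(downhill) -165.63585438324975
 yellow 30 [0.5959 0.1827 0.056 ]
 black top 69 [ 0.5285 -0.2048  0.0737] ((0.5255151987075806, -0.2065734565258026), (0.048854976892471313, 0.023773515596985817), 87.6854248046875)
 orange 33 [ 0.5027 -0.2137  0.0878] [ 0.5224 -0.192   0.1373] [ 0.5111 -0.199   0.1292]
 orange 43 [ 0.3883 -0.2064  0.0955] [ 0.4166 -0.1753  0.1629] [ 0.4065 -0.1847  0.152 ]
```

>>> drive_tool([
  [0.32,-1,0,0,0,0.3],
  [0.32,-1,0,0,0,0.3],
  [0.32,-1,0,0,0,0.3],
  [0.32,-1,0,0,0,0.3],
  [0.32,-1,0,0,0,0.3],
], claw=1)

```text
t: 2.22
eef_pos: [0.3127, 0.4264, 0.2267]
ee_rot: [-3.141, -0.0, -0.218]
force: [-0.0, 0.2, 0.2]
width: 0.0876
```

>>> drive_tool([
  [0.32,-1,0,0,0,0.3],
  [0.32,-1,0,0,0,0.3],
  [0.32,-1,0,0,0,0.3],
  [0.32,-1,0,0,0,0.3],
  [0.32,-1,0,0,0,0.3],
])

```text
t: 2.85
eef_pos: [0.3766, 0.2263, 0.2269]
ee_rot: [-3.141, -0.001, -0.061]
force: [0.2, 0.9, 0.2]
width: 0.0876
```

>>> drive_tool([
  [0.32,-1,0,0,0,0.3],
  [0.32,-1,0,0,0,0.3],
  [0.32,-1,0,0,0,0.3],
  [0.32,-1,0,0,0,0.3],
  [0.32,-1,0,0,0,0.3],
])

```text
t: 3.48
eef_pos: [0.4407, 0.0263, 0.227]
ee_rot: [-3.141, -0.001, 0.096]
force: [1.1, -0.1, -0.2]
width: 0.0877
```

>>> drive_tool([
  [0.32,-1,0,0,0,0.3],
  [0.32,-1,0,0,0,0.3],
  [0.32,-1,0,0,0,0.3],
  [0.32,-1,0,0,0,0.3],
  [0.32,-0.5,0,0,0,0.3],
])

```text
t: 4.1
eef_pos: [0.5046, -0.1543, 0.2266]
ee_rot: [3.141, -0.0, 0.251]
force: [0.2, 0.4, -0.1]
width: 0.0878
```

Run:
```python
from h import *
c=arm.get_calibration("wrist"); im,d=arm.grab_frame("wrist"); save("c",im); np.savez("w.npz",im=im,d=d)
for t in("pen_grip","dock"): print(t,[(round(r["score"],2),w("wrist",r["point"],c)) for r in arm.landmark_of(t,"wrist")])
P=cloud("wrist",d,c); hsv=cv2.cvtColor(im,cv2.COLOR_RGB2HSV)
orr=(hsv[...,0]>4)&(hsv[...,0]<18)&(hsv[...,1]>130)&(P[...,2]>.12)&(P[...,2]<.25)&(d>0)
nl,l,s,_=cv2.connectedComponentsWithStats(orr.astype(np.uint8))
for i in range(1,nl):
    if s[i,4]>40: q=P[l==i]; print(" orange",s[i],q.min(0),q.max(0),cv2.minAreaRect(q[:,:2].astype(np.float32)))
bl=(hsv[...,2]<60)&(abs(P[...,2]-.075)<.006)&(d>0)
q=P[bl]; print(len(q)); 
if len(q): print(cv2.minAreaRect(q[:,:2].astype(np.float32)))
print(c["origin"],arm.pinch_z,arm.get_state()["eef_pos"])
```

```text
pen_grip [(0.97, array([ 0.5152, -0.2004,  0.1024])), (0.8, array([ 0.3997, -0.1915,  0.1278]))]
dock [(0.65, array([ 0.5115, -0.2018, -0.0023])), (0.21, array([ 0.5145, -0.2012,  0.1032]))]
 orange [329 196  30  31 444] [ 0.5034 -0.2127  0.12  ] [ 0.5249 -0.19    0.1371] ((0.5143452286720276, -0.20136119425296783), (0.0184387918561697, 0.019040921702980995), 15.082599639892578)
 orange [170 255  12  39  75] [ 0.4847 -0.1128  0.2268] [ 0.5032 -0.1049  0.2347] ((0.4941006302833557, -0.11032801866531372), (0.019275160506367683, 0.003432132303714752), 24.587743759155273)
 orange [368 255  12  52 128] [ 0.5058 -0.1982  0.2266] [ 0.5255 -0.193   0.2417] ((0.5155197978019714, -0.19557203352451324), (0.019874650985002518, 0.0036537544801831245), 5.017118453979492)
 orange [266 342  45  35 985] [ 0.3903 -0.2065  0.1322] [ 0.4174 -0.1727  0.163 ] ((0.40148767828941345, -0.18947196006774902), (0.024955090135335922, 0.024907303974032402), 44.3033447265625)
940
((0.5332615375518799, -0.19501164555549622), (0.021985609084367752, 0.06826972961425781), 15.576337814331055)
[ 0.5842 -0.1326  0.3855] -0.0188 [ 0.5044 -0.1532  0.2262]
```

View pics/c.png

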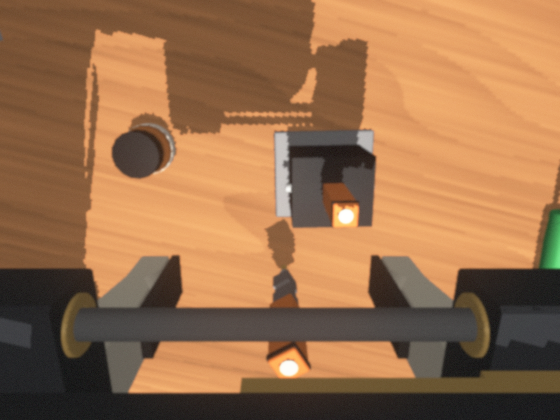

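>>> drive_tool([
  [0.12,-0.6,0,0,0,0.2],
  [0.12,-0.6,0,0,0,0],
  [0,0,-0.8,0,0,0],
  [0,0,-0.6,0,0,0],
  [0,0,0,0,0,0],
])

```text
t: 4.88
eef_pos: [0.5125, -0.1995, 0.1692]
ee_rot: [-3.14, 0.003, 0.273]
force: [0.8, -0.3, 1.0]
width: 0.0874
```

Run:
```python
from h import *
c=arm.get_calibration("wrist"); im,d=arm.grab_frame("wrist"); save("d",im)
print(arm.get_state()["eef_pos"])
for t in("pen_grip",): print(t,[(round(r["score"],2),w("wrist",r["point"],c)) for r in arm.landmark_of(t,"wrist")])
P=cloud("wrist",d,c); hsv=cv2.cvtColor(im,cv2.COLOR_RGB2HSV)
orr=(hsv[...,0]>4)&(hsv[...,0]<18)&(hsv[...,1]>130)&(P[...,2]>.12)&(P[...,2]<.15)&(d>0)
nl,l,s,_=cv2.connectedComponentsWithStats(orr.astype(np.uint8))
for i in range(1,nl):
    if s[i,4]>100: q=P[l==i]; print(" orange",s[i],q.min(0),q.max(0),cv2.minAreaRect(q[:,:2].astype(np.float32)))
```

```text
[ 0.5136 -0.1998  0.1707]
pen_grip [(0.79, array([ 0.3981, -0.1906,  0.1261])), (0.64, array([ 0.518 , -0.2039,  0.1055]))]
 orange [265 218  33  39 687] [ 0.5025 -0.2126  0.12  ] [ 0.5252 -0.1909  0.1376] ((0.5141984224319458, -0.2012680470943451), (0.01896738074719906, 0.018175672739744186), 16.574216842651367)
 orange [ 191  358   50   34 1182] [ 0.4006 -0.2047  0.12  ] [ 0.4176 -0.1738  0.1487] ((0.40944620966911316, -0.1889427751302719), (0.016393441706895828, 0.0309031680226326), 2.282064437866211)
```

>>> drive_tool([
  [0,-0.03,-0.8,0,0,0],
  [0,0,-0.8,0,0,0],
  [0,0,-0.5,0,0,0],
  [0,0,0,0,0,0],
])

```text
t: 5.48
eef_pos: [0.5139, -0.2013, 0.0866]
ee_rot: [-3.141, 0.001, 0.273]
force: [0.1, -0.1, 1.5]
width: 0.0874
```

>>> drive_tool([
  [0,0,0,0,0,0],
  [0,0,0,0,0,0],
  [0,0,0,0,0,0],
  [0,0,0,0,0,0],
  [0,0,0,0,0,0],
], claw=0, newtons=35)

```text
t: 6.1
eef_pos: [0.5139, -0.2016, 0.0867]
ee_rot: [3.142, -0.0, 0.272]
force: [0.1, 0.5, 0.2]
width: 0.0431
```

>>> drive_tool([
  [0,0,0,0,0,0],
  [0,0,0,0,0,0],
  [0,0,0,0,0,0],
  [0,0,0,0,0,0],
  [0,0,0,0,0,0],
])

```text
t: 6.72
eef_pos: [0.5142, -0.2021, 0.0866]
ee_rot: [3.141, -0.0, 0.273]
force: [1.8, -5.4, -1.1]
width: 0.018
```

>>> drive_tool([
  [0,0,0.05,0,0,0],
  [0,0,0.05,0,0,0],
  [0,0,0.05,0,0,0],
  [0,0,0.05,0,0,0],
  [0,0,0.05,0,0,0],
])

```text
t: 7.35
eef_pos: [0.5138, -0.2021, 0.0961]
ee_rot: [3.141, 0.001, 0.272]
force: [2.2, -6.8, -6.3]
width: 0.0178
```

>>> drive_tool([
  [0.005,-0.02,0.1,0,0,0],
  [0,0,0.2,0,0,0],
  [0,0,0.3,0,0,0],
  [0,0,0.3,0,0,0],
  [0,0,0.3,0,0,0],
])

```text
t: 7.98
eef_pos: [0.5143, -0.2021, 0.1458]
ee_rot: [3.142, -0.001, 0.273]
force: [1.1, -0.6, -0.2]
width: 0.0173
```

>>> drive_tool([
  [0,0,0.4,0,0,0],
  [0,0,0.4,0,0,0],
  [0,0,0.5,0,0,0],
  [0,0,1,0,0,0],
  [0,0,0,0,0,0],
])

```text
t: 8.6
eef_pos: [0.516, -0.2028, 0.2407]
ee_rot: [3.139, -0.006, 0.273]
force: [-0.5, 0.4, -1.4]
width: 0.0177
```

Run:
```python
from h import *
print(arm.get_state())
for n in("scene","top"):
    im,d=arm.grab_frame(n); save("e_"+n,im)
    for t in("pen_grip","pen_tip","pen"): print(n,t,[(round(r["score"],2),w(n,r["point"])) for r in arm.landmark_of(t,n)])
    if n=="scene": save("e",cv2.resize(im[100:240,190:380],None,fx=4,fy=4))
```

```text
{'t': 8.6, 'q': array([-0.0205,  0.1474, -0.2404,  0.0011, -1.1766,  1.8637]), 'qd': array([-0.0002,  0.031 , -0.0652, -0.0261,  0.037 ,  0.0007]), 'joint_efforts': array([ -0.0513, -42.1679,  30.1008,   7.1722,  -0.4755,   0.0013]), 'eef_pos': array([ 0.516 , -0.2028,  0.2407]), 'ee_rot': array([ 3.1387, -0.0059,  0.2729]), 'force': array([-0.5303,  0.4045, -1.3985]), 'moment': array([-0.0251, -0.0427, -0.0374]), 'width': 0.017720900566036295}
scene pen_grip [(0.83, array([ 0.5138, -0.2004,  0.261 ])), (0.75, array([ 0.3983, -0.189 ,  0.1207])), (0.48, array([0.5873, 0.217 , 0.0021]))]
scene pen_tip []
scene pen [(0.86, array([ 0.5129, -0.2058,  0.1616])), (0.83, array([ 0.4019, -0.1897,  0.0023])), (0.52, array([0.5947, 0.1816, 0.0526]))]
top pen_grip [(0.52, array([ 0.4009, -0.1957,  0.1259]))]
top pen_tip []
top pen [(0.46, array([ 0.4031, -0.1922, -0.0012]))]
```

View pics/e.png

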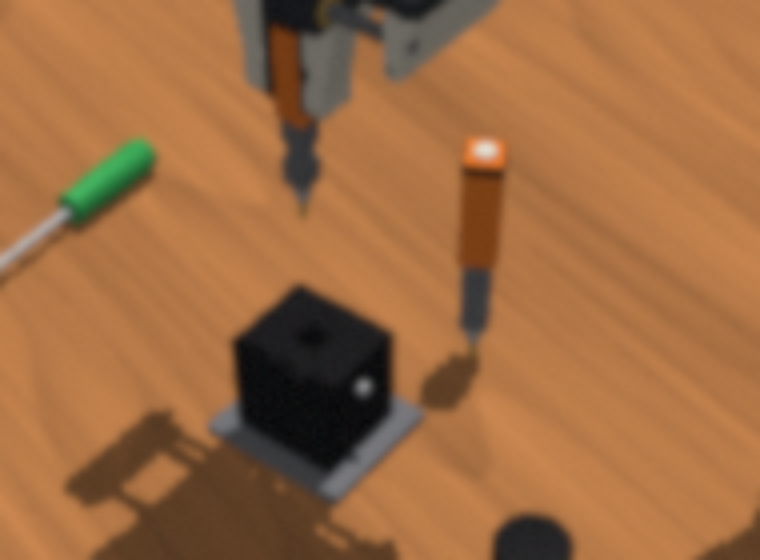

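>>> drive_tool([
  [0.1,0.6,0,0,0,0.16],
  [0.1,1,0,0,0,0.16],
  [0.1,1,0,0,0,0.15],
  [0.1,1,0,0,0,0.15],
  [0.1,1,0,0,0,0.15],
])

```text
t: 9.62
eef_pos: [0.534, -0.0171, 0.2362]
ee_rot: [-3.142, 0.001, 0.354]
force: [0.3, 0.5, -0.4]
width: 0.0177
```

>>> drive_tool([
  [0.1,1,0,0.23,-0.63,0],
  [0.1,1,0,0.23,-0.63,0],
  [0.1,1,0,0.23,-0.63,0],
  [0.1,1,0,0.23,-0.62,0],
  [0.1,0.7,0,0.23,-0.62,0],
])

```text
t: 10.25
eef_pos: [0.5541, 0.1714, 0.2365]
ee_rot: [-3.141, -0.351, 0.354]
force: [0.3, 0.2, -0.2]
width: 0.0182
```

>>> drive_tool([
  [0,0,-0.8,0,0,0],
  [0,0,-0.4,0,0,0],
  [0,0,-0.2,0,0,0],
  [0,0,0,0,0,0],
  [0,0,0,0,0,0],
])

```text
t: 10.88
eef_pos: [0.5547, 0.1698, 0.1813]
ee_rot: [3.141, -0.35, 0.353]
force: [0.3, -0.3, -1.4]
width: 0.0178
```

```bash
cat > look.py <<'E'
import sys
from h import *
tag=sys.argv[1]; s=arm.get_state(); T=R.from_euler("xyz",s["ee_rot"]).as_matrix(); print(s["t"],s["eef_pos"],"toolz",T[:,2],"tooly",T[:,1],"F",s["force"],s["width"])
for n in("scene","top","wrist"):
    c=arm.get_calibration(n); im,d=arm.grab_frame(n); np.savez(f"{tag}_{n}.npz",im=im,d=d,o=c["origin"],r=c["rotation"],m=c["mtx"]); save(f"{tag}_{n}",im)
    for t in("pen_grip","pen_tip","pen","spot_face"): print(n,t,[(round(r["score"],2),w(n,r["point"],c)) for r in arm.landmark_of(t,n)])
    P=cloud(n,d,c); hsv=cv2.cvtColor(im,cv2.COLOR_RGB2HSV)
    yel=(hsv[...,0]>22)&(hsv[...,0]<34)&(hsv[...,1]>150)&(hsv[...,2]>120)&(P[...,2]>.03)&(P[...,2]<.1)&(d>0)
    if yel.sum(): vv,uu=np.nonzero(yel); print(" yellow",yel.sum(),P[yel].mean(0),P[yel].max(0),P[yel].min(0),"px",uu.min(),uu.max(),vv.min(),vv.max())
    blue=(hsv[...,0]>100)&(hsv[...,0]<130)&(hsv[...,1]>120)&(np.linalg.norm(P-[.585,.215,.054],axis=-1)<.09)&(d>0)
    if blue.sum()>300:
        q=P[blue]; A=np.c_[q[:,:2],np.ones(len(q))]
        for _ in range(3):
            k=np.linalg.lstsq(A,q[:,2],rcond=None)[0]; r=abs(A@k-q[:,2]); q=q[r<.004]; A=A[r<.004]
        nn=np.array([-k[0],-k[1],1]); nn/=np.linalg.norm(nn); print(" plane n",nn,len(q),"z at spot",k@[.596,.183,1])
E
python3 look.py f
```

```text
10.875 [0.5547 0.1698 0.1813] toolz [ 0.322   0.1184 -0.9393] tooly [ 0.3455 -0.9384  0.0002] F [ 0.3441 -0.252  -1.4049] 0.017840214306678228
scene pen_grip [(0.92, array([ 0.3995, -0.1911,  0.1244])), (0.86, array([0.5453, 0.1707, 0.1998]))]
scene pen_tip []
scene pen [(0.87, array([0.577 , 0.1775, 0.1086])), (0.75, array([ 0.3991, -0.1928,  0.0016]))]
scene spot_face [(0.48, array([0.5976, 0.1813, 0.0543])), (0.3, array([ 0.6788, -0.021 ,  0.0022]))]
 yellow 13 [0.5982 0.1855 0.0575] [0.6027 0.1903 0.0592] [0.5919 0.1776 0.0552] px 356 363 336 342
 plane n [-0.3199 -0.1186  0.94  ] 3842 z at spot 0.05468748170851276
top pen_grip [(0.64, array([ 0.4023, -0.1946,  0.1212])), (0.25, array([ 0.6755, -0.0172,  0.0043]))]
top pen_tip []
top pen [(0.62, array([ 0.4042, -0.1928,  0.001 ]))]
top spot_face []
 plane n [-0.3223 -0.1223  0.9387] 599 z at spot 0.05299126205477925
wrist pen_grip [(0.9, array([0.5462, 0.1672, 0.1955]))]
wrist pen_tip [(0.37, array([0.5775, 0.1845, 0.1024]))]
wrist pen [(0.8, array([0.584 , 0.1854, 0.1104]))]
wrist spot_face [(0.56, array([0.5945, 0.1842, 0.0555]))]
 yellow 186 [0.595  0.1837 0.056 ] [0.6038 0.192  0.0598] [0.5885 0.1754 0.053 ] px 268 288 188 207
 plane n [-0.3203 -0.1185  0.9399] 16961 z at spot 0.054612091350890846
```

```bash
python3 -c "
import cv2,numpy as np
a=cv2.imread('pics/f_scene.png');b=cv2.imread('pics/f_wrist.png')
cv2.imwrite('pics/f.png',np.hstack([cv2.resize(a[230:410,270:450],(400,400)),cv2.resize(b,(400,300)) if 0 else cv2.copyMakeBorder(cv2.resize(b,(400,300)),0,100,0,0,0)]))"
```

```text
(no output)
```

View pics/f.png

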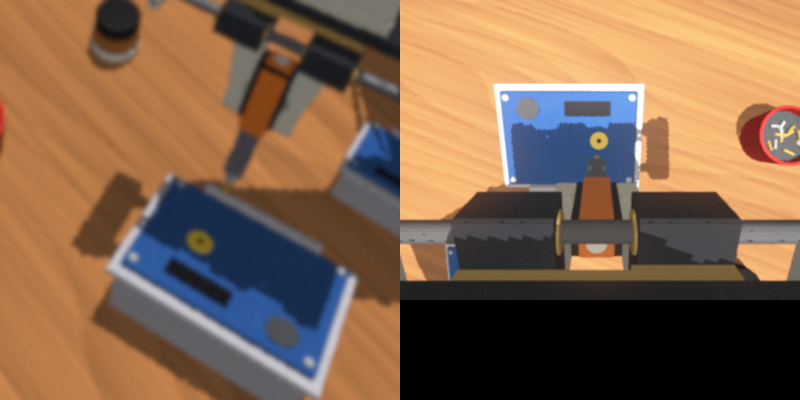

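```bash
cat > ax.py <<'E'
import sys
from h import *
tag=sys.argv[1]; s=arm.get_state(); T=R.from_euler("xyz",s["ee_rot"]).as_matrix()
for n in("wrist","scene"):
    c=arm.get_calibration(n); im,d=arm.grab_frame(n); P=(cloud(n,d,c)-s["eef_pos"])@T
    hsv=cv2.cvtColor(im,cv2.COLOR_RGB2HSV)
    near=(abs(P[...,0])<.03)&(abs(P[...,1])<.03)&(P[...,2]>-.06)&(P[...,2]<.09)&(d>0)
    org=near&(hsv[...,0]>3)&(hsv[...,0]<18)&(hsv[...,1]>120)
    print(n,"orange",org.sum(),"z",P[org][:,2].min(),P[org][:,2].max())
    for m,nm in((org,"handle"),(near&~org&(P[...,2]>.02),"shaft")):
        for a in np.arange(-.05,.085,.01):
            q=P[m&(P[...,2]>=a)&(P[...,2]<a+.01)]
            if len(q)>8: print("  ",nm,round(a+.005,3),len(q),"x",np.percentile(q[:,0],[5,50,95]),"y",np.percentile(q[:,1],[5,50,95]))
    q=P[org]
    save(f"{tag}_{n}z",im)
E
python3 ax.py g
```

```text
wrist orange 3270 z -0.05493648075997517 0.00917351468294407
   handle -0.045 852 x [-0.0082 -0.0041  0.0096] y [-0.0099 -0.0008  0.0077]
   handle -0.035 683 x [0.0086 0.0092 0.0098] y [-0.0095 -0.0012  0.0071]
   handle -0.025 575 x [0.0086 0.0092 0.0098] y [-0.0094 -0.0012  0.0071]
   handle -0.015 457 x [0.0085 0.0092 0.0097] y [-0.0094 -0.0012  0.0071]
   handle -0.005 399 x [0.0086 0.0092 0.0097] y [-0.0095 -0.0012  0.0069]
   handle 0.005 268 x [0.0087 0.0092 0.0097] y [-0.0085 -0.0012  0.0063]
   shaft 0.025 153 x [0.0068 0.0073 0.0077] y [-0.0069 -0.0012  0.0045]
   shaft 0.035 200 x [0.0035 0.0071 0.0076] y [-0.0078 -0.0012  0.005 ]
   shaft 0.045 145 x [0.0069 0.0072 0.0076] y [-0.0076 -0.0017  0.0046]
   shaft 0.055 23 x [0.0067 0.0072 0.0075] y [-0.0076 -0.0018  0.0047]
   shaft 0.065 10 x [0.002  0.0027 0.0045] y [-0.0028 -0.0012 -0.0002]
   shaft 0.075 22 x [0.     0.0021 0.0027] y [-0.0038 -0.0015  0.0008]
scene orange 543 z -0.05081634478389021 0.06702066864782848
   handle -0.045 128 x [-0.0065  0.0079  0.0099] y [-0.0098 -0.0011  0.0086]
   handle -0.035 82 x [0.0073 0.0087 0.0098] y [-0.0099 -0.0008  0.0085]
   handle -0.025 83 x [0.0071 0.0087 0.0099] y [-0.0101 -0.0007  0.0087]
   handle -0.015 80 x [0.0074 0.0086 0.0099] y [-0.0098 -0.0007  0.0086]
   handle -0.005 82 x [0.0074 0.0086 0.0102] y [-0.0108 -0.0009  0.0085]
   handle 0.005 62 x [0.0071 0.0087 0.01  ] y [-0.0092 -0.0011  0.0068]
   shaft 0.025 39 x [0.0054 0.0066 0.0081] y [-0.0067 -0.0007  0.0047]
   shaft 0.035 53 x [-0.0029  0.0061  0.0076] y [-0.0068 -0.0013  0.0055]
   shaft 0.045 45 x [0.005  0.0068 0.0079] y [-0.0064 -0.0009  0.0056]
   shaft 0.055 21 x [0.0021 0.0051 0.007 ] y [-0.0051 -0.001   0.0026]
   shaft 0.065 11 x [0.0007 0.0021 0.0036] y [-0.0037 -0.0006  0.0023]
```

>>> drive_tool([
  [0.085,0.016,-0.28,0,0,0],
  [0.085,0.016,-0.28,0,0,0],
  [0.085,0.016,-0.28,0,0,0],
  [0.085,0.016,-0.28,0,0,0],
  [0,0,0,0,0,0],
])

```text
t: 12.35
eef_pos: [0.5674, 0.1716, 0.1341]
ee_rot: [3.14, -0.347, 0.353]
force: [-0.1, 0.0, -0.8]
width: 0.0179
```

```bash
python3 look.py i | grep -v "pen_grip\|top"; python3 ax.py j | grep "shaft 0.0[67]\|^[ws]"; python3 -c "
import cv2,numpy as np
a=cv2.imread('pics/i_scene.png');b=cv2.imread('pics/i_wrist.png')
cv2.imwrite('pics/i.png',np.hstack([cv2.resize(a[290:380,310:400],(400,400)),cv2.resize(b[130:270,210:350],(400,400))]))"
```

```text
12.35 [0.5674 0.1716 0.1341] toolz [ 0.3192  0.1163 -0.9405] tooly [ 0.3454 -0.9385  0.0012] F [-0.0902  0.0084 -0.8164] 0.01793905066359266
scene pen_tip []
scene pen [(0.94, array([ 0.4002, -0.1887,  0.    ])), (0.85, array([0.5913, 0.1789, 0.0664]))]
scene spot_face [(0.54, array([0.596 , 0.1839, 0.0549]))]
 yellow 22 [0.5987 0.1844 0.0571] [0.6028 0.1903 0.0588] [0.592  0.1762 0.0552] px 356 363 336 342
 plane n [-0.3203 -0.1185  0.9399] 3712 z at spot 0.05470373100867282
 plane n [-0.3174 -0.1161  0.9411] 534 z at spot 0.053407973642442874
wrist pen_tip [(0.35, array([0.5939, 0.1834, 0.0641]))]
wrist pen [(0.73, array([0.5921, 0.1838, 0.0672]))]
wrist spot_face [(0.95, array([0.5962, 0.1857, 0.057 ])), (0.39, array([0.5894, 0.1863, 0.0627])), (0.22, array([0.5964, 0.1855, 0.0538]))]
 yellow 277 [0.5971 0.1843 0.0568] [0.6046 0.1921 0.0602] [0.5894 0.1752 0.0539] px 263 287 201 220
 plane n [-0.3208 -0.1184  0.9397] 21086 z at spot 0.05461873188538713
wrist orange 3251 z -0.05564149420448836 0.009464083044555377
   shaft 0.065 9 x [0.002  0.0034 0.0043] y [-0.0028 -0.0018 -0.0001]
   shaft 0.075 23 x [0.0003 0.0019 0.0026] y [-0.0037 -0.0012  0.0008]
scene orange 468 z -0.050594349701921094 0.012952823255121176
   shaft 0.065 12 x [-0.      0.0027  0.0038] y [-0.0027 -0.0007  0.0021]
```

View pics/i.png

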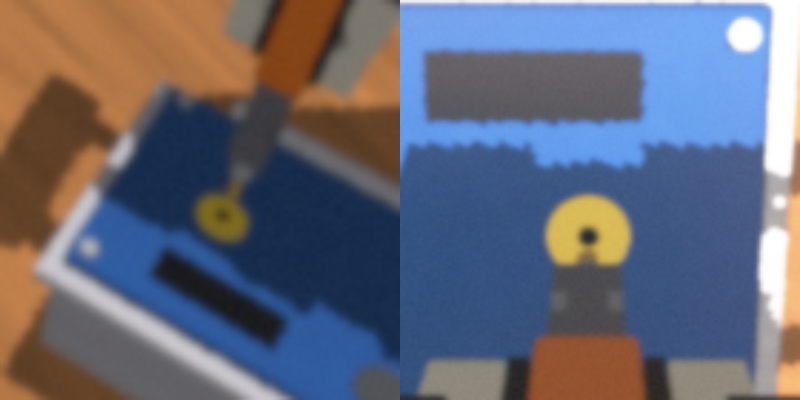

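Run:
```python
from h import *
n=np.array([.3206,.1185,-.9397])*-1; n/=np.linalg.norm(n)
s=arm.get_state(); T=R.from_euler("xyz",s["ee_rot"]).as_matrix()
for nm,off,zb in(("wrist",[.0002,-.0013],.0546),("scene",[-.0003,-.0008],.0547)):
    z=np.load(f"i_{nm}.npz"); im=z["im"]; K=z["m"]; Rm=R.from_euler("xyz",z["r"]).as_matrix(); o=z["o"]
    hsv=cv2.cvtColor(im,cv2.COLOR_RGB2HSV); 
    yel=((hsv[...,0]>20)&(hsv[...,0]<36)&(hsv[...,1]>90)&(hsv[...,2]>90)).astype(np.uint8)
    box=(slice(190,230),slice(250,300)) if nm=="wrist" else (slice(325,352),slice(345,375))
    sub=im[box].astype(float).sum(-1)
    ys=np.zeros_like(yel); ys[box]=yel[box]
    # dot: dark pixels enclosed in spot circle
    v,u=np.nonzero(ys); print(nm,"yellow box",u.min(),u.max(),v.min(),v.max())
    cu,cv_=(u.min()+u.max())/2,v.min()+(u.max()-u.min())/2
    cand=[(cu,cv_)] + ([(275.8,212.6)] if nm=="wrist" else [(310+221*.225,290+214*.225)])
    p0=np.array([.596,.183,zb])+n*.0015
    for a,b in cand:
        r=Rm@np.array([(a-K[0,2])/K[0,0],-(b-K[1,2])/K[1,1],-1]); t=(p0-o)@n/(r@n); p=o+t*r
        L=T.T@(p-s["eef_pos"]); print("  px",a,b,"world",p,"tool frame",L,"lateral",L[:2]-off,"gap",L[2]-.076)
```

```text
wrist yellow box 262 289 199 222
  px 275.5 212.5 world [0.5964 0.1837 0.0564] tool frame [ 0.0019 -0.0009  0.0851] lateral [0.0017 0.0004] gap 0.009112031143992477
  px 275.8 212.6 world [0.5965 0.1835 0.0564] tool frame [ 0.0018 -0.0007  0.0851] lateral [0.0016 0.0006] gap 0.009112149775670417
scene yellow box 354 365 334 343
  px 359.5 339.5 world [0.5982 0.1847 0.0573] tool frame [ 0.0041 -0.0013  0.085 ] lateral [ 0.0044 -0.0005] gap 0.009018459375076684
  px 359.725 338.15 world [0.5957 0.183  0.0562] tool frame [ 0.001  -0.0006  0.085 ] lateral [0.0013 0.0002] gap 0.009018024338735608
```

>>> drive_tool([
  [0.034,0.013,0.012,0,0,0],
  [0.028,0.01,-0.083,0,0,0],
  [0.028,0.01,-0.083,0,0,0],
  [0,0,0,0,0,0],
  [0,0,0,0,0,0],
])

```text
t: 13.82
eef_pos: [0.5714, 0.1734, 0.1295]
ee_rot: [3.141, -0.349, 0.353]
force: [-0.3, 0.8, 0.0]
width: 0.0178
```

```bash
python3 look.py k | grep -v "pen_grip\|top"; python3 -c "
import cv2,numpy as np
a=cv2.imread('pics/k_scene.png');b=cv2.imread('pics/k_wrist.png')
cv2.imwrite('pics/k.png',np.hstack([cv2.resize(a[310:370,330:390],(400,400)),cv2.resize(b[175:245,240:310],(400,400))]))"
```

```text
13.825 [0.5714 0.1734 0.1295] toolz [ 0.321   0.1178 -0.9397] tooly [ 0.3457 -0.9384  0.0005] F [-0.2775  0.7821  0.0244] 0.017833695102560256
scene pen_tip []
scene pen [(0.82, array([0.5961, 0.1791, 0.0586])), (0.66, array([0.6001, 0.1805, 0.0556])), (0.61, array([ 0.4022, -0.191 ,  0.0002]))]
scene spot_face [(0.52, array([0.5946, 0.1813, 0.0579]))]
 yellow 22 [0.5989 0.1845 0.0575] [0.6027 0.1908 0.0596] [0.592  0.1767 0.0545] px 356 363 336 342
 plane n [-0.3206 -0.1184  0.9398] 3699 z at spot 0.05469218100666695
 plane n [-0.3241 -0.1205  0.9383] 505 z at spot 0.05318137588800659
wrist pen_tip [(0.52, array([0.5952, 0.1843, 0.0522]))]
wrist pen [(0.91, array([0.5977, 0.1868, 0.0595]))]
wrist spot_face [(0.58, array([0.5963, 0.1809, 0.0569]))]
 yellow 275 [0.5994 0.1849 0.0576] [0.6047 0.1924 0.0606] [0.5922 0.1755 0.055 ] px 263 288 205 221
 plane n [-0.3204 -0.1183  0.9399] 21273 z at spot 0.05462083709609719
```

View pics/k.png

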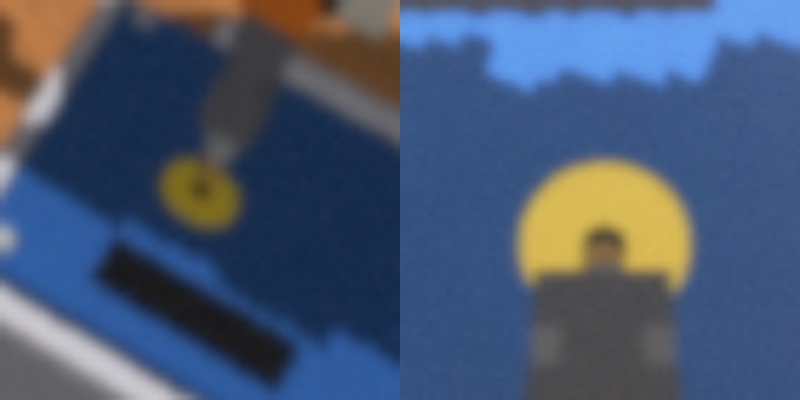

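>>> drive_tool([
  [0.01,0.0035,-0.028,0,0,0],
  [0.01,0.0035,-0.028,0,0,0],
  [0.01,0.0035,-0.028,0,0,0],
  [0.01,0.0035,-0.028,0,0,0],
  [0,0,0,0,0,0],
])

```text
t: 15.2
eef_pos: [0.573, 0.1741, 0.1251]
ee_rot: [3.141, -0.349, 0.353]
force: [-1.3, 0.2, 0.9]
width: 0.0182
```

>>> drive_tool([
  [0,0,0,0,0,0],
  [0,0,0,0,0,0],
])

```text
t: 15.45
eef_pos: [0.573, 0.1741, 0.1252]
ee_rot: [3.141, -0.349, 0.353]
force: [-1.3, -0.6, 0.9]
width: 0.0179
```

>>> drive_tool([
  [0.01,0.0035,-0.028,0,0,0],
  [0.01,0.0035,-0.028,0,0,0],
  [0,0,0,0,0,0],
  [0,0,0,0,0,0],
])

```text
t: 15.95
eef_pos: [0.5738, 0.1744, 0.1229]
ee_rot: [3.141, -0.349, 0.353]
force: [-1.3, -1.3, 1.2]
width: 0.018
```

```bash
cat > f.py <<'E'
from h import *
n=np.array([-.3206,-.1185,.9397]); a=[]
for _ in range(8):
    s=arm.get_state(); a.append(np.r_[s["eef_pos"],s["force"]]); im,d=arm.grab_frame("wrist")
m=np.mean(a,0); print(s["t"],m,"Fn",m[3:]@n,"std",np.std(np.array(a)[:,3:]@n),"height of TCP over spot face",(m[:3]-[.5964,.1836,.0564])@n, R.from_euler("xyz",s["ee_rot"]).as_matrix()[:,2])
E
python3 f.py
```

```text
16.3 [ 0.5738  0.1744  0.1229 -1.369  -0.4427  1.2284] Fn 1.6456355801296019 std 0.4530834376386799 height of TCP over spot face 0.07084882015195461 [ 0.3212  0.118  -0.9396]
```

```bash
python3 look.py l | grep -v "top"; python3 ax.py m | grep -v "shaft 0.0[2345]"; python3 -c "
import cv2,numpy as np
a=cv2.imread('pics/l_scene.png');b=cv2.imread('pics/l_wrist.png')
cv2.imwrite('pics/l.png',np.hstack([cv2.resize(a[310:370,330:390],(400,400)),cv2.resize(b[175:245,240:310],(400,400))]))"
```

```text
16.35 [0.5738 0.1743 0.1229] toolz [ 0.3212  0.118  -0.9396] tooly [ 0.3456 -0.9384  0.0003] F [-1.7646  0.7075  0.8251] 0.01796916838129985
scene pen_grip [(0.76, array([0.5651, 0.1729, 0.1413]))]
scene pen_tip [(0.74, array([0.5875, 0.2147, 0.0013]))]
scene pen [(0.88, array([0.5975, 0.1818, 0.0514])), (0.71, array([ 0.4004, -0.1882,  0.0019]))]
scene spot_face [(0.47, array([0.5973, 0.1826, 0.0555]))]
 yellow 25 [0.5984 0.1847 0.0575] [0.6028 0.1907 0.0597] [0.592  0.1762 0.0534] px 356 363 336 342
 plane n [-0.3205 -0.1183  0.9398] 3684 z at spot 0.05470273250348501
 plane n [-0.3165 -0.1151  0.9416] 489 z at spot 0.05333852824627783
wrist pen_grip [(0.81, array([0.5668, 0.1728, 0.1395]))]
wrist pen_tip [(0.46, array([0.5674, 0.1729, 0.1401]))]
wrist pen [(0.77, array([0.6012, 0.1872, 0.0524]))]
wrist spot_face [(0.63, array([0.5948, 0.1825, 0.0572]))]
 yellow 233 [0.6003 0.1852 0.0581] [0.605  0.1926 0.0604] [0.5938 0.1759 0.0554] px 262 288 209 222
 plane n [-0.3202 -0.1182  0.9399] 21685 z at spot 0.05462822063768233
wrist orange 3259 z -0.05473716465336327 0.07314581041085602
[... 547 characters left out ...]
02    0.0078  0.0276] y [-0.0274  0.0014  0.0274]
scene orange 446 z -0.05127929368870287 0.009638567315367448
   handle -0.045 115 x [-0.0041  0.0076  0.0097] y [-0.0098 -0.0015  0.0085]
   handle -0.035 68 x [0.0075 0.0085 0.0102] y [-0.0099 -0.0005  0.0086]
   handle -0.025 70 x [0.0072 0.0086 0.0101] y [-0.0097 -0.0004  0.0085]
   handle -0.015 67 x [0.007  0.0085 0.0098] y [-0.0098 -0.0011  0.0084]
   handle -0.005 65 x [0.0069 0.0085 0.0101] y [-0.0103 -0.0009  0.0088]
   handle 0.005 55 x [0.0074 0.0087 0.0101] y [-0.0088 -0.0006  0.0067]
   shaft 0.065 29 x [-0.0047  0.0018  0.0091] y [-0.0079 -0.001   0.0068]
   shaft 0.075 819 x [-0.0261  0.0044  0.027 ] y [-0.0274 -0.0014  0.0271]
```

View pics/l.png

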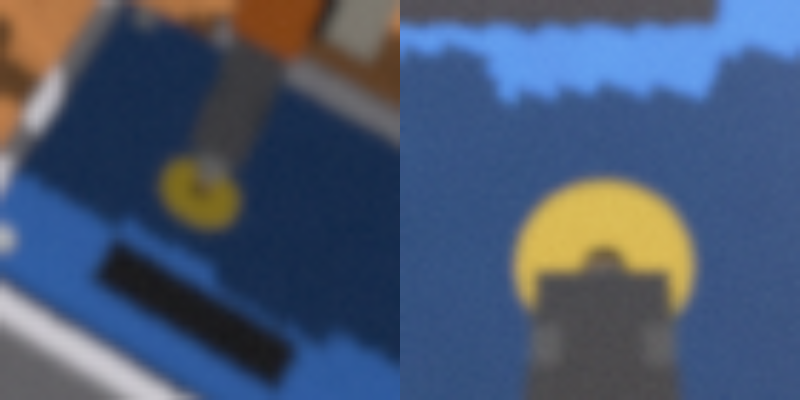

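View pics/l_scene.png

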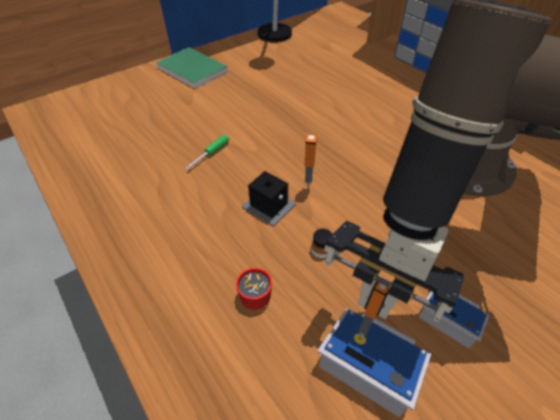

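The tip is on the black dot (left crop about (205,185), right crop about (603,258)). The other objects are where they were in the first view.

```bash
python3 -c "
from station import arm
print(arm.job_done()); s=arm.get_state(); print(s['t'],s['eef_pos'],s['force'],s['width'])"
```

```text
the job is handed in; nothing more can be done
None
the job is handed in; nothing more can be done
```

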